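# Unnest the paint pots onto their coasters

### The arm

A 7-joint arm with a two-finger parallel gripper is mounted at the origin on the work surface. World frame = base frame: x ahead of the robot, y to its left, z up, the work surface at z = 0. Lengths are in m, angles in rad, forces in N, time in s.
With the tool pointing down it reaches from about 0.4 to 0.85 m from the base axis. Payload 4.5 kg.
Tool frame: the origin (TCP) lies between the finger pads; the fingertips stand 11 mm ahead of it and the grasp point (between the pads) lies 8 mm behind it (r.nose_length is the distance from the TCP to the fingertips, in m); z points along the fingers, y is the line along which they close (so a half turn about z gives the same grasp; the last joint's range is limited). The gripper opens to 88 mm and grips with 3 to 60 N. Pads are 18 mm wide; open, the fingers measure 123 mm over their backs; the gripper's body (75 mm by 187 mm) begins 45 mm behind the grasp point.
Start: joints at [-1.091, 0.689, -0.195, 1.565, 0.157, 0.902, -0.215], TCP at [0.269, 0.564, 0.225] pointing down, gripper open.
Joint ranges: [-3.01, 3.01], [-0.46, 2.08], [-1.47, 1.51], [0.13, 2.56], [-1, 4.14], [0.04, 2.09], [-2.66, 2.66]. Speed limits (rad/s): [2.57, 2.57, 3.14, 3.14, 3.14, 3.14, 3.14].

### API

Orientations are given as a unit quaternion [x, y, z, w].
In Python, from plant import get_state, snapshot, camera_model, r gives the robot as it stands.
- The arm moves only by the shell command python3 -m inch 'ROWS' [FORCE]. ROWS is text: rows parted by semicolons, each of 7 numbers parted by spaces: the opening, from -1 (shut) to 1 (fully open), then the shift along the tool's x, y, z in m, then the turn, a rotation vector about the tool's x, y, z in rad. A call has 1 to 20 rows; each row shifts and turns the commanded pose from where the row before left it, along the tool's axes as they then stand; what a row does not reach is not made up. A row lasts 1/12 s, in which the tool goes at most 41.7 mm and 7.16 degrees, less where a joint would pass 70% of its speed; a pose out of reach is approached as far as the arm can. A call is refused whole if a number of a shift passes 0.0417 or a number of a turn 0.125, either way. A call with a gripper value outside its range is refused whole. The fingers move at their own pace and stop on an object; FORCE is the grip in N (left out, the last holds). Time passes only in rows, so rows that do not move let the fingers close. It gives the time, the measured TCP pose, the force, the opening and the grip force at its end, in the units of the state.
- get_state(): the state, without advancing time (a new reading comes with each control period).
- snapshot(name): name is "side" or "top"; returns (picture, depth): 384x512x3 uint8, red, green, blue; 384x512 float32, m along the optical axis (not along the pixel's ray), 0 where there is no reading.
- camera_model(name): a dict with "intrinsics" (3x3 intrinsics, pixels), "dist" ([k1, k2, p1, p2, k3] as OpenCV has them; the pictures are not rectified), "view" (4x4, takes a point from world to camera coordinates). Camera axes: x right, y down, z forward; pixel columns grow to the right and rows downward; lengths in m; the calibration is good to about 2 mm. A picture is of the moment at which its call begins. camera_model takes no time and is no camera call.
- r.finish_job(): hands the job in; it is judged then, once.
The state is a dict: "clock": time; "q": joint angles; "qd": joint speeds; "joint_torque": joint torques, N m; "tool_pos": TCP position; "eef_rot": TCP orientation; "contact_force": force on the tool from outside, world axes, zero at the start; "moment": the same for the moment, N m; "opening": opening from 0.0 (shut) to 1.0 (fully open); "finger_force": force on a finger pad.
Only numpy, scipy, OpenCV 4.12 (cv2) and the standard library are available. Lean on these libraries where they do the work, as an engineer would, in place of code of your own. Each camera call takes 0.05 s, during which the arm holds its last target. There are 200 camera calls.

### The job

Take the nested paint pots apart from the top down, one at a time: first the little purple jar, then the red, the yellow and the blue pot, standing each upright in the middle of the coaster of its own colour before you take the next. Leave the turquoise paint bottle and the white bowl where they stand.

Things in the scene. Friction and masses are not known exactly. Their poses are not given: they have to be found in the camera images.
- jar_mid (a point): Small closed paint jar, a purple cylinder with a white label, 25 mm diameter and 60 mm high. At the start it stands upright inside the small red pot, its top 26 mm above that pot's rim. Point at its centre, half-way up (30 mm above its underside); z up when upright.
- pot_small_mid (a point): Round open red plastic pot with straight walls, 38 mm outside diameter and 60 mm high, wall 3 mm, with a solid 26 mm thick weighted foot (inner floor 26 mm above its underside). At the start it stands on the inner floor of the yellow pot, its rim 24 mm above the yellow rim, about 4 mm free all round. Point at its centre, half-way up (30 mm above its underside); z up when upright.
- pot_medium_mid (a point): Round open yellow plastic pot with straight walls, 52 mm outside diameter and 62 mm high, wall 3 mm, with a solid 26 mm thick weighted foot (inner floor 26 mm above its underside). At the start it stands on the inner floor of the blue pot, its rim 24 mm above the blue rim, about 4 mm free all round. Point at its centre, half-way up (31 mm above its underside); z up when upright.
- pot_large_mid (a point): Round open blue plastic pot with straight walls, 66 mm outside diameter and 64 mm high, wall 3 mm, with a solid 26 mm thick weighted foot (inner floor 26 mm above its underside). At the start it stands on the table with all the others nested in it. Point at its centre, half-way up (32 mm above its underside); z up when upright.
- coaster_purple_top (a point): Fixed round cork coaster with a purple top, 84 mm diameter, 5 mm thick, flat, lying on the table; the place of the jar. Point at the centre of its top face; z up.
- coaster_red_top (a point): Fixed round cork coaster with a red top, 84 mm diameter, 5 mm thick, flat, lying on the table; the place of the small pot. Point at the centre of its top face; z up.
- coaster_yellow_top (a point): Fixed round cork coaster with a yellow top, 84 mm diameter, 5 mm thick, flat, lying on the table; the place of the medium pot. Point at the centre of its top face; z up.
- coaster_blue_top (a point): Fixed round cork coaster with a blue top, 84 mm diameter, 5 mm thick, flat, lying on the table; the place of the large pot. Point at the centre of its top face; z up.
- bottle_mid (a point): Turquoise paint bottle with a white label, standing, 40 mm diameter, narrower neck, 90 mm high; to be left alone. Point at its centre, 45 mm above the table; z up.
- bowl_mid (a point): Small white ceramic bowl, 64 mm rim diameter, 30 mm high; to be left alone. Point on its axis, 15 mm above the table; z up.
Not all that is in view belongs to the job. Leave any green or grey look-alike of the part that bears coaster_purple_top alone. Leave any green look-alike of the part that bears pot_large_mid alone.

How it is judged:
By the outcome, as a careful person would: the job done as asked, in the order asked, and still so for the second after the job is handed in, with the robot touching nothing.
It also fails if it takes over 125 s, if anything falls off the work surface, if the arm or the gripper's body presses on something with over 40 N, if the wrist force passes 120 N, or if a joint passes its speed limit or range.

## Working session

There is one attempt and no reset: what is moved stays moved. The work goes in short steps, Python scripts to look and compute and a shell command to move; the robot and the scene stay as the last step left them, time stands still between calls to the robot, and variables do not carry over. Pictures are saved under pics/ and viewed, at most 14 in all, crops included, and the job is handed in when it is done.

```bash
ls; mkdir -p pics
python3 - <<'E'
from plant import *
import cv2,numpy as np
s=get_state();print(s['tool_pos'],s['eef_rot'],s['clock'])
for n in("side","top"):
    p,d=snapshot(n);cv2.imwrite(f"pics/{n}0.png",p[:,:,::-1]);np.save(f"pics/{n}0.npy",d)
    c=camera_model(n);print(c)
E
```

```text
pics
[0.26924429 0.56330924 0.22421405] [ 2.20992385e-01  9.75275102e-01 -9.07454132e-04 -1.31117423e-04] 0.0
{'intrinsics': array([[363.29903518,   0.        , 254.76446236],
       [  0.        , 363.29903518, 188.72739064],
       [  0.        ,   0.        ,   1.        ]]), 'dist': array([-0.04771622,  0.        ,  0.        ,  0.        ,  0.        ]), 'view': array([[ 0.68273614, -0.73047715, -0.01656779, -0.36045945],
       [-0.53624027, -0.48553416, -0.69043678,  0.33436324],
       [ 0.49630407,  0.48027046, -0.72320298,  0.64640779],
       [ 0.        ,  0.        ,  0.        ,  1.        ]])}
{'intrinsics': array([[444.7934992 ,   0.        , 247.60031308],
       [  0.        , 444.7934992 , 189.68005856],
       [  0.        ,   0.        ,   1.        ]]), 'dist': array([-0.09685049,  0.        ,  0.        ,  0.        ,  0.        ]), 'view': array([[-0.00412559, -0.99987528,  0.01524506, -0.02473416],
       [-0.99892083,  0.00341542, -0.04631956,  0.51582469],
       [ 0.04626171, -0.0154197 , -0.99881034,  1.16215013],
       [ 0.        ,  0.        ,  0.        ,  1.        ]])}
```

View pics/top0.png

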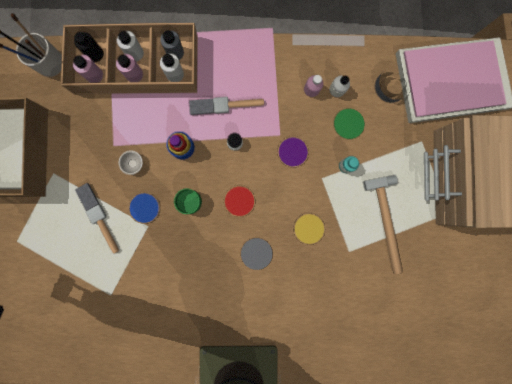

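View pics/side0.png

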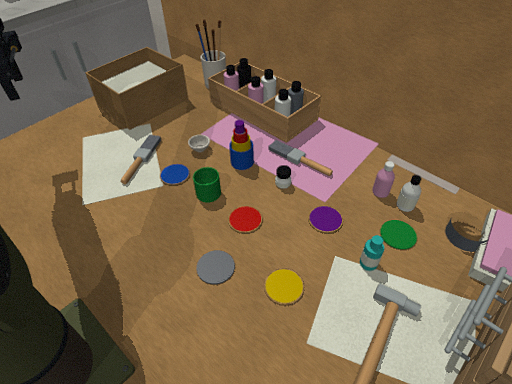

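Candidates (top-view pixels): the nested stack is at (180,145), with the purple jar on top at about (178,141). The green pot at (188,202) and the black-capped jar at (235,140) are look-alikes. Coasters are purple (293,152), red (240,201), yellow (309,229) and blue (144,208). The green (349,123) and grey (257,253) ones are decoys. The bottle is at (350,165) and the bowl at (131,163).

```bash
cat > h.py <<'E'
from plant import *
import cv2,numpy as np
HUE={'purple':(125,150),'red':(170,8),'yellow':(18,35),'blue':(105,124)}
def mask(p,col,smin=130,vmin=40):
    h=cv2.cvtColor(p,cv2.COLOR_RGB2HSV);a,b=HUE[col];H=h[...,0]
    m=((H>=a)&(H<=b)) if a<b else ((H>=a)|(H<=b))
    return (m&(h[...,1]>smin)&(h[...,2]>vmin)).astype(np.uint8)
def ray(n,uv,z):
    c=camera_model(n);V=c['view'];R=V[:3,:3];o=-R.T@V[:3,3]
    xy=cv2.undistortPoints(np.array(uv,float).reshape(-1,1,2),c['intrinsics'],c['dist']).reshape(-1,2)
    d=np.c_[xy,np.ones(len(xy))]@R
    return o+d*((z-o[2])/d[:,2])[:,None]
def circ(n,m,z,roi=None):
    "largest blob inside roi -> rays of its contour to plane z -> enclosing circle"
    if roi: k=np.zeros_like(m);a,b,c,d=roi;k[b:d,a:c]=1;m=m*k
    cs=cv2.findContours(m,cv2.RETR_EXTERNAL,cv2.CHAIN_APPROX_NONE)[0]
    c=max(cs,key=cv2.contourArea).reshape(-1,2);w=ray(n,cv2.convexHull(c).reshape(-1,2),z)[:,:2]
    A=np.c_[2*w,np.ones(len(w))];s=np.linalg.lstsq(A,(w**2).sum(1),rcond=None)[0]
    return s[:2].round(4),round(float(np.sqrt(s[2]+s[:2]@s[:2]))*2,4)
E
python3 - <<'E'
from h import *
P={n:cv2.imread(f"pics/{n}0.png")[:,:,::-1].copy() for n in("top","side")}
R={'top':{'purple':(270,130,315,175),'red':(220,180,260,220),'yellow':(290,210,330,250),'blue':(125,190,162,225)},
'side':{'purple':(300,200,350,240),'red':(222,200,270,240),'yellow':(258,262,310,310),'blue':(155,160,195,190)}}
for n in R:
  for c in R[n]: print(n,c,circ(n,mask(P[n],c),.005,R[n][c]))
S={'top':(155,120,205,170),'side':(222,112,260,175)}
for n in S:
  for c,z in(('purple',.138),('red',.112),('yellow',.088),('blue',.064)):
    print(n,'stack',c,circ(n,mask(P[n],c,100,30),z,S[n]))
a=[cv2.resize(P[n][y:y+70,x:x+70,::-1],(400,400),interpolation=cv2.INTER_CUBIC) for n,x,y in(('top',145,110),('side',207,110))]
cv2.imwrite('pics/c1.png',np.hstack(a))
E
```

```text
top purple (array([ 0.6178, -0.148 ]), 0.0735)
top red (array([ 0.4868, -0.004 ]), 0.0782)
top yellow (array([ 0.4123, -0.1893]), 0.0791)
top blue (array([0.469 , 0.2499]), 0.0741)
side purple (array([ 0.6195, -0.1485]), 0.076)
side red (array([ 0.4882, -0.0043]), 0.0775)
side yellow (array([ 0.4116, -0.1912]), 0.0819)
side blue (array([0.4709, 0.2489]), 0.0747)
top stack purple (array([0.6273, 0.1471]), 0.0245)
top stack red (array([0.6254, 0.1444]), 0.0378)
top stack yellow (array([0.6271, 0.1453]), 0.0526)
top stack blue (array([0.6243, 0.1415]), 0.0618)
side stack purple (array([0.619 , 0.1345]), 0.0524)
side stack red (array([0.6217, 0.1323]), 0.0616)
side stack yellow (array([0.6173, 0.1333]), 0.0672)
side stack blue (array([0.6073, 0.1181]), 0.1034)
```

View pics/c1.png

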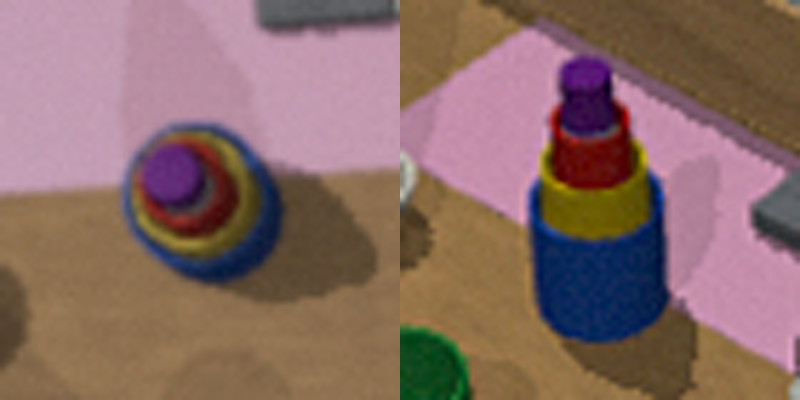

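The crop confirms the stack: purple jar on top, then red, yellow and blue. I'll align the tool yaw with the world axes, then travel above the stack.

```bash
python3 -m inch '0.1 0 0 0 0 0 -0.111; 0.1 0 0 0 0 0 -0.111; 0.1 0 0 0 0 0 -0.111; 0.1 0 0 0 0 0 -0.112; 0.1 -0.025 -0.029 0 0 0 0; 0.1 -0.025 -0.029 0 0 0 0; 0.1 -0.025 -0.029 0 0 0 0; 0.1 -0.025 -0.029 0 0 0 0; 0.1 -0.025 -0.029 0 0 0 0; 0.1 -0.025 -0.029 0 0 0 0; 0.1 -0.025 -0.029 0 0 0 0; 0.1 -0.025 -0.029 0 0 0 0; 0.1 -0.025 -0.029 0 0 0 0; 0.1 -0.025 -0.029 0 0 0 0; 0.1 0 0 0 0 0 0; 0.1 0 0 0 0 0 0'
```

```text
clock: 1.43
tool_pos: [0.5209, 0.2704, 0.2243]
eef_rot: [0.004, 1.0, -0.001, -0.0]
contact_force: [-0.2, 0.1, -0.3]
opening: 0.548
finger_force: 0.0
```

```bash
python3 -m inch '0.1 -0.021 -0.0247 0 0 0 -0.008; 0.1 -0.021 -0.0247 0 0 0 0; 0.1 -0.021 -0.0247 0 0 0 0; 0.1 -0.021 -0.0247 0 0 0 0; 0.1 -0.021 -0.0247 0 0 0 0; 0.1 0 0 0.02 0 0 0; 0.1 0 0 0.02 0 0 0; 0.1 0 0 0 0 0 0; 0.1 0 0 0 0 0 0'
python3 - <<'E'
from h import *
for n in("top","side"):
    p,d=snapshot(n);cv2.imwrite(f"pics/{n}1.png",p[:,:,::-1])
a,b=[cv2.imread(f"pics/{n}1.png") for n in("top","side")]
cv2.imwrite('pics/c2.png',np.hstack([cv2.resize(a[90:190,130:230],(400,400)),cv2.resize(b[70:190,180:300],(400,400))]))
E
```

```text
clock: 2.18
tool_pos: [0.6233, 0.1526, 0.1842]
eef_rot: [-0.005, 1.0, 0.0, -0.002]
contact_force: [-0.1, 0.7, 1.0]
opening: 0.546
finger_force: 0.0
```

View pics/c2.png

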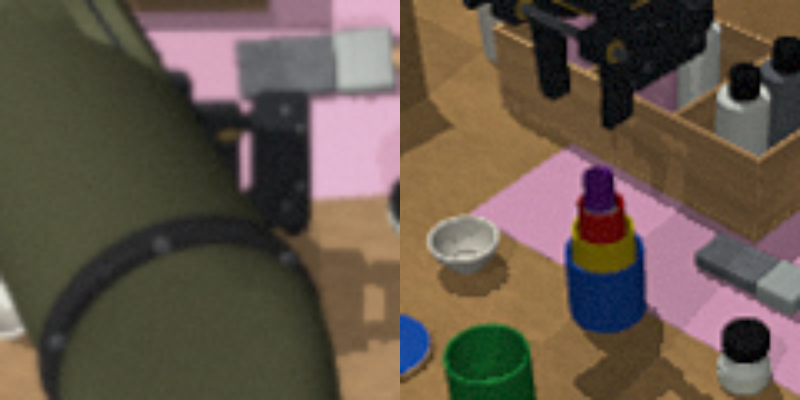

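The side view shows the fingers astride and above the jar (jar at about (237,125) in the full picture), and the way down is clear. I'll check that the arm has settled.

```bash
python3 -m inch '0.1 0 0 0 0 0 0; 0.1 0 0 0 0 0 0;0.1 0 0 0 0 0 0; 0.1 0 0 0 0 0 0'
python3 - <<'E'
from h import *
for i in range(3): print(get_state()['tool_pos'].round(4))
E
```

```text
clock: 2.62
tool_pos: [0.6251, 0.151, 0.1856]
eef_rot: [-0.004, 1.0, 0.0, 0.0]
contact_force: [-0.1, -0.5, 0.4]
opening: 0.549
finger_force: 0.0
[0.6251 0.151  0.1856]
[0.6251 0.151  0.1856]
[0.6251 0.151  0.1856]
```

```bash
python3 -m inch '0.1 -0.002 -0.004 0.02 0 0 -0.008; 0.1 0 0 0.02 0 0 0; 0.1 0 0 0.018 0 0 0; 0.1 0 0 0 0 0 0; 0.1 0 0 0 0 0 0;0.1 0 0 0 0 0 0; 0.1 0 0 0 0 0 0'
```

```text
clock: 3.2
tool_pos: [0.6279, 0.1474, 0.1285]
eef_rot: [-0.008, 1.0, 0.0, 0.001]
contact_force: [0.4, 0.2, -0.3]
opening: 0.55
finger_force: 0.0
```

```bash
python3 -m inch '0.1 0 0 0.001 0 0 0.016; -0.6 0 0 0 0 0 0; -0.6 0 0 0 0 0 0; -0.6 0 0 0 0 0 0;-0.6 0 0 0 0 0 0; -0.6 0 0 0 0 0 0;-0.6 0 0 0 0 0 0;-0.6 0 0 0 0 0 0' 15; python3 -m inch '-0.6 0 0 0 0 0 0; -0.6 0 0 -0.01 0 0 0;-0.6 0 0 -0.02 0 0 0; -0.6 0 0 -0.03 0 0 0; -0.6 0 0 -0.03 0 0 0; -0.6 0 0 0 0 0 0; -0.6 0 0 0 0 0 0'
```

```text
clock: 3.87
tool_pos: [0.6269, 0.1469, 0.126]
eef_rot: [0.0, 1.0, 0.0, -0.0]
contact_force: [-0.4, -0.8, 0.7]
opening: 0.202
finger_force: 0.0
clock: 4.45
tool_pos: [0.6283, 0.1474, 0.2187]
eef_rot: [0.0, 1.0, 0.001, 0.002]
contact_force: [0.3, -0.2, 0.2]
opening: 0.195
finger_force: 0.0
```

The fingers closed to about 17 mm with no force, so they missed the jar. I'll look.

Run:
```python
from h import *
for n in("top","side"):
    p,d=snapshot(n);cv2.imwrite(f"pics/{n}2.png",p[:,:,::-1])
a,b=[cv2.imread(f"pics/{n}2.png") for n in("top","side")]
cv2.imwrite('pics/c3.png',np.hstack([cv2.resize(a[90:190,130:230],(400,400)),cv2.resize(b[50:190,170:310],(400,400))]))
```

```text
(no output)
```

View pics/c3.png

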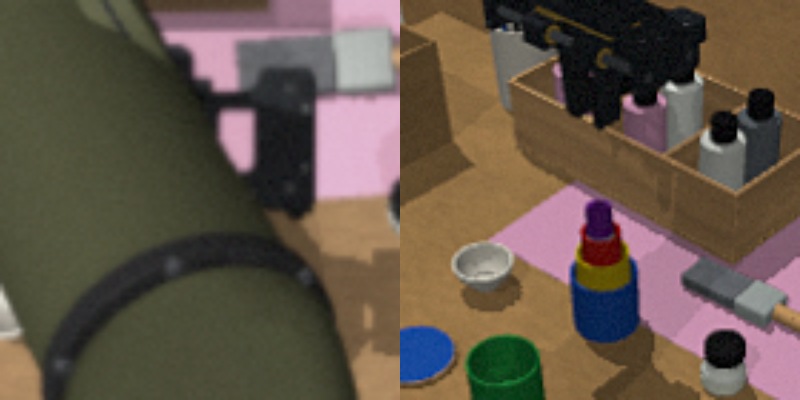

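Run:
```python
from h import *
def proj(n,X):
    c=camera_model(n);V=c['view'];return cv2.projectPoints(np.array(X,float).reshape(-1,1,3),cv2.Rodrigues(V[:3,:3])[0],V[:3,3],c['intrinsics'],c['dist'])[0].reshape(-1,2).round(1)
s=get_state()['tool_pos'];print(s)
print(proj('side',[[.627,.147,.138],[.627,.147,.112],[*s[:2],s[2]-.011],[s[0],s[1]+.018,s[2]-.011],[s[0],s[1]-.018,s[2]-.011]]))
P={n:cv2.imread(f"pics/{n}2.png")[:,:,::-1].copy() for n in("top","side")}
m=mask(P['side'],'purple',100,30);m[:,:220]=0;m[:,260:]=0
ys,xs=np.nonzero(m);print(xs.min(),xs.max(),ys.min(),ys.max(),len(xs))
d=snapshot('side')[1];print(d[80:100:4,222:262:4].round(3)); print(d[120:140:3,232:244:2].round(3))
```

```text
[0.6264855  0.14652758 0.21578835]
[[238.3 122.9]
 [238.8 131.1]
 [237.  100.6]
 [231.8  97.9]
 [242.3 103.3]]
229 253 120 160 113
[[1.232 0.849 0.84  0.848 0.816 0.813 0.826 0.752 0.75  0.762]
 [1.248 1.174 0.847 0.853 0.826 0.822 0.834 1.121 0.76  1.098]
 [1.155 1.142 0.856 0.86  0.836 0.83  0.842 1.105 1.107 1.104]
 [1.166 1.153 1.14  1.126 0.842 0.841 0.851 1.115 1.107 1.106]
 [1.178 1.166 1.15  1.135 1.12  1.11  1.197 1.125 1.12  1.119]]
[[1.167 1.169 0.937 0.935 0.933 0.936]
 [1.158 0.932 0.929 0.925 0.93  0.928]
 [1.144 1.143 0.927 0.927 0.925 0.933]
 [1.139 0.954 0.935 0.934 0.932 0.937]
 [1.128 0.944 0.944 0.94  0.939 0.941]
 [0.976 0.945 0.939 0.941 0.938 0.937]
 [0.977 0.952 0.949 0.945 0.942 0.947]]
```

Run:
```python
from h import *
p,d=snapshot('side')
c=camera_model('side');V=c['view']
def pts(n,uv,z):
    c=camera_model(n);V=c['view'];xy=cv2.undistortPoints(np.array(uv,float).reshape(-1,1,2),c['intrinsics'],c['dist']).reshape(-1,2)
    X=np.c_[xy,np.ones(len(xy))]*np.array(z)[:,None];return (X-V[:3,3])@V[:3,:3]
vv,uu=np.mgrid[60:105,215:255];zz=d[60:105,215:255]
k=(zz>.5)&(zz<.9);W=pts('side',np.c_[uu[k],vv[k]],zz[k])
for z0 in np.arange(.2,.3,.01):
    q=W[(W[:,2]>=z0)&(W[:,2]<z0+.01)]
    if len(q): print(round(z0,2),len(q),q.min(0).round(3),q.max(0).round(3))
print(get_state()['tool_pos'])
```

```text
0.22 8 [0.616 0.127 0.226] [0.632 0.162 0.23 ]
0.23 67 [0.614 0.122 0.23 ] [0.635 0.166 0.24 ]
0.24 75 [0.615 0.12  0.24 ] [0.634 0.167 0.25 ]
0.25 79 [0.614 0.12  0.25 ] [0.635 0.171 0.26 ]
0.26 69 [0.615 0.118 0.261] [0.635 0.167 0.27 ]
0.27 67 [0.614 0.117 0.27 ] [0.637 0.171 0.28 ]
0.28 27 [0.613 0.109 0.28 ] [0.628 0.172 0.29 ]
0.29 63 [0.591 0.059 0.29 ] [0.638 0.179 0.3  ]
[0.62610239 0.14642999 0.21482593]
```

Run:
```python
from h import *
print(r.nose_length,[a for a in dir(r) if a[0]!='_'])
p,d=snapshot('side');c=camera_model('side');V=c['view']
def pts(uv,z):
    xy=cv2.undistortPoints(np.array(uv,float).reshape(-1,1,2),c['intrinsics'],c['dist']).reshape(-1,2)
    return ((np.c_[xy,np.ones(len(xy))]*np.array(z)[:,None])-V[:3,3])@V[:3,:3]
m=mask(p,'purple',100,30)>0;m[:,:225]=0;m[:,252:]=0;m&=(d>.85)&(d<1);v,u=np.nonzero(m);W=pts(np.c_[u,v],d[m]);print('jar',len(W),W.max(0),W.min(0))
u,v=[180,200,245,325],[175,145,220,219];print(pts(np.c_[u,v],d[v,u]).round(3))
```

```text
0.011 ['Unreachable', 'finish_job', 'nose_length']
jar 112 [0.64052521 0.15876485 0.14098756] [0.61672313 0.13586834 0.11073953]
[[ 0.477  0.232  0.005]
 [ 0.597  0.286  0.007]
 [ 0.483 -0.009  0.006]
 [ 0.615 -0.151  0.006]]
```

The tracked stack is where I measured it, but the depth image puts the real fingertips near z=0.227. The reported pose implies 0.204, so the tips sit about 23 mm higher than stated. That explains the miss: they closed just above the jar. I'll allow for this (tip z ≈ reported z + 0.012) and try again.

```bash
python3 -m inch '0.1 0 0 0 0 0 0; 0.1 0 0 0 0 0 0; 0.1 0 0 0 0 0 0; 0.1 0 0 0.03 0 0 0; 0.1 0 0 0.03 0 0 0; 0.1 0 0 0.02 0 0 0; 0.1 0 0 0.015 0 0 0; 0.1 0 0 0.01 0 0 0; 0.1 0 0 0.005 0 0 0; 0.1 0 0 0 0 0 0; 0.1 0 0 0 0 0 0; 0.1 0 0 0 0 0 0'
python3 - <<'E'
from h import *
p,d=snapshot('side');cv2.imwrite('pics/c4.png',cv2.resize(p[80:180,190:290,::-1],(500,500)))
E
```

```text
clock: 5.7
tool_pos: [0.6278, 0.1472, 0.1072]
eef_rot: [0.0, 1.0, 0.0, 0.001]
contact_force: [0.7, 0.2, -0.3]
opening: 0.55
finger_force: 0.0
```

View pics/c4.png

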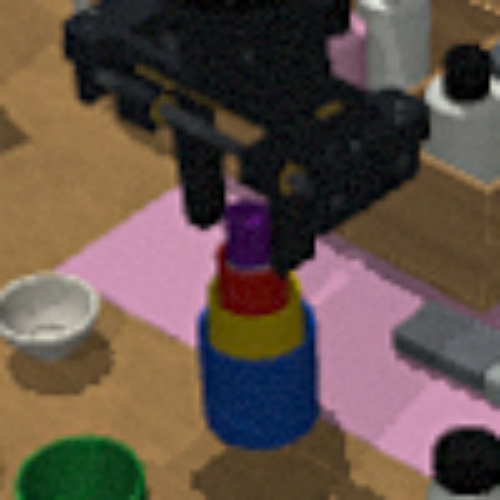

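The fingers now straddle the jar, with tips near the red rim (crop (205,225) and (293,268), jar at (247,230)). Closing.

```bash
python3 -m inch '-0.9 0 0 0 0 0 0; -0.9 0 0 0 0 0 0; -0.9 0 0 0 0 0 0;-0.9 0 0 0 0 0 0; -0.9 0 0 0 0 0 0;-0.9 0 0 0 0 0 0' 15
```

```text
clock: 6.25
tool_pos: [0.6271, 0.1469, 0.1062]
eef_rot: [0.0, 1.0, 0.0, 0.0]
contact_force: [0.7, 1.2, 1.2]
opening: 0.281
finger_force: 14.7
```

```bash
python3 -m inch '-0.9 0 0 -0.01 0 0 0; -0.9 0 0 -0.02 0 0 0; -0.9 0 0 -0.03 0 0 0; -0.9 0 0 0 0 0 0; -0.9 0.001 -0.0244 0 0 0 0; -0.9 0.001 -0.03 0 0 0 0; -0.9 0.001 -0.03 0 0 0 0; -0.9 0.001 -0.03 0 0 0 0; -0.9 0.001 -0.03 0 0 0 0; -0.9 0.001 -0.03 0 0 0 0; -0.9 0.001 -0.03 0 0 0 0; -0.9 0.001 -0.03 0 0 0 0; -0.9 0 -0.03 0 0 0 0; -0.9 0 -0.03 0 0 0 0; -0.9 0 0 0 0 0 0;-0.9 0 0 0 0 0 0; -0.9 0 0 0 0 0 0'
```

```text
clock: 7.67
tool_pos: [0.6187, -0.1466, 0.1661]
eef_rot: [0.0, 1.0, 0.001, 0.0]
contact_force: [0.7, 0.2, 0.6]
opening: 0.281
finger_force: 14.7
```

```bash
python3 -m inch '-0.9 0 -0.001 0.03 0 0 0; -0.9 0 0 0.03 0 0 0; -0.9 0 0 0.03 0 0 0; -0.9 0 0 0.02 0 0 0; -0.9 0 0 0.01 0 0 0; -0.9 0 0 0.006 0 0 0; -0.9 0 0 0.003 0 0 0; -0.9 0 0 0.001 0 0 0; -0.9 0 0 0 0 0 0;-0.9 0 0 0 0 0 0; -0.9 0 0 0 0 0 0'
python3 - <<'E'
from h import *
p,d=snapshot('side');cv2.imwrite('pics/s3.png',p[:,:,::-1]);cv2.imwrite('pics/c5.png',cv2.resize(p[140:260,260:380,::-1],(480,480)))
E
```

```text
clock: 8.58
tool_pos: [0.6195, -0.1486, 0.0371]
eef_rot: [0.0, 1.0, -0.0, 0.001]
contact_force: [0.2, -0.2, -0.6]
opening: 0.284
finger_force: 14.7
```

View pics/c5.png

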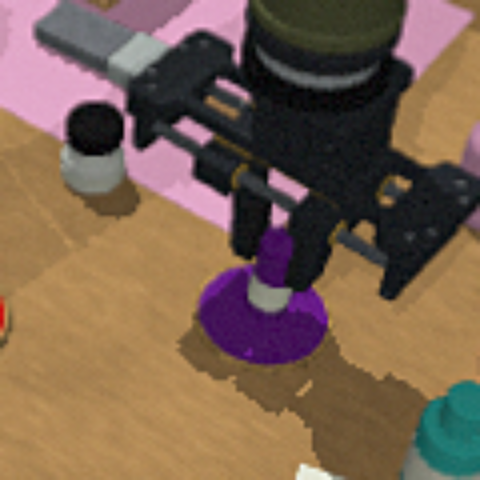

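The jar is upright over the purple coaster (base at crop (268,303)). I'll lower the last millimetres gently.

```bash
python3 -m inch '-0.9 0 0 0.0015 0 0 0;-0.9 0 0 0 0 0 0; -0.9 0 0 0 0 0 0'|grep -E 'tool|contact';python3 -m inch '-0.9 0 0 0.0015 0 0 0;-0.9 0 0 0 0 0 0; -0.9 0 0 0 0 0 0'|grep -E 'tool|contact'
```

```text
tool_pos: [0.6187, -0.1486, 0.0345]
contact_force: [0.3, -0.2, -0.3]
tool_pos: [0.619, -0.1484, 0.0331]
contact_force: [-0.5, 0.8, 1.8]
```

```bash
python3 -m inch '-0.1 0 0 0 0 0 0;0.1 0 0 0 0 0 0; 0.1 0 0 0 0 0 0; 0.1 0 0 0 0 0 0; 0.1 0 0 -0.01 0 0 0; 0.5 0 0 -0.02 0 0 0; 0.5 0 0 -0.03 0 0 0; 0.6 0 0 -0.04 0 0 0; 0.6 0 0 -0.04 0 0 0; 0.6 0 0.04 0 0 0 0; 0.6 0 0.04 0 0 0 0; 0.6 0 0 0 0 0 0; 0.6 0 0 0 0 0 0'
cat >> h.py <<'E'
def look(tag):
    P={}
    for n in("top","side"):
        P[n]=snapshot(n);cv2.imwrite(f"pics/{n}_{tag}.png",P[n][0][:,:,::-1])
    return P
def cloud(n,d,roi):
    "depth pixels of roi -> world points"
    c=camera_model(n);V=c['view'];a,b,e,f=roi;v,u=np.mgrid[b:f,a:e];z=d[b:f,a:e].ravel();k=z>.1
    xy=cv2.undistortPoints(np.c_[u.ravel(),v.ravel()].astype(float).reshape(-1,1,2),c['intrinsics'],c['dist']).reshape(-1,2)
    return ((np.c_[xy,np.ones(len(xy))]*z[:,None]-V[:3,3])@V[:3,:3])[k]
E
python3 - <<'E'
from h import *
P=look('a');p,d=P['top']
for c,z in(('red',.112),('yellow',.088),('blue',.064)): print(c,circ('top',mask(p,c,100,30),z,(155,120,205,170)))
W=cloud('side',P['side'][1],(300,175,350,245));q=W[W[:,2]>.03];q=q[q[:,2]<.075]
print('jar',len(q),q.min(0),q.max(0))
a=cv2.resize(p[100:200,150:350,::-1],(800,400));cv2.imwrite('pics/c6.png',a)
E
```

```text
clock: 10.22
tool_pos: [0.619, -0.0643, 0.1743]
eef_rot: [-0.003, 1.0, 0.001, 0.001]
contact_force: [-0.8, -1.2, -0.5]
opening: 0.801
finger_force: 0.0
red (array([0.6271, 0.146 ]), 0.041)
yellow (array([0.6271, 0.1453]), 0.0527)
blue (array([0.625 , 0.1425]), 0.063)
jar 175 [ 0.60815473 -0.15980798  0.03034771] [ 0.63302638 -0.13633519  0.06823467]
```

View pics/c6.png

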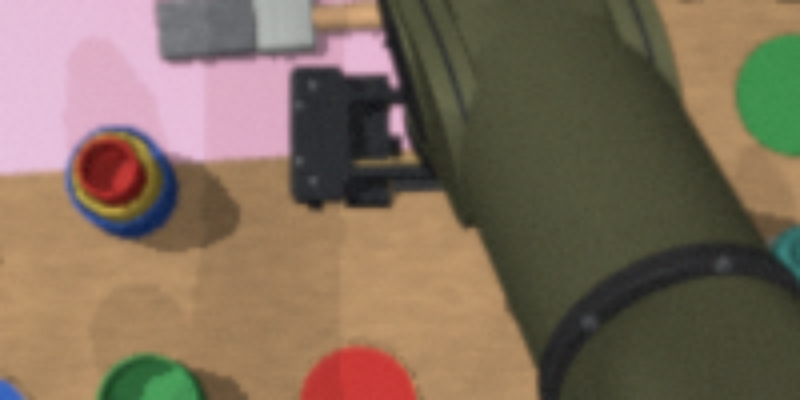

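Jar stands at (0.6205, −0.148), under 2 mm from the coaster centre. In the crop the red rim is at (112,170), so next is the red pot.

```bash
python3 -m inch '0.6 -0.002 0.03 0 0 0 0; 0.6 -0.002 0.03 0 0 0 0;0.6 -0.002 0.03 0 0 0 0;0.6 -0.002 0.03 0 0 0 0; 0.6 0 0.03 0 0 0 0; 0.6 0 0.03 0 0 0 0; 0.6 0 0.03 0 0 0 0; 0.6 0 0 0 0 0 0; 0.6 0 0 0 0 0 0; 0.6 0 0 0.03 0 0 0; 0.6 0 0 0.03 0 0 0; 0.6 0 0 0.02 0 0 0; 0.6 0 0 0.01 0 0 0; 0.6 0 0 0 0 0 0; 0.6 0 0 0 0 0 0; 0.6 0 0 0 0 0 0'
python3 - <<'E'
from h import *
P=look('b');W=cloud('side',P['side'][1],(200,85,270,170))
for z0 in np.arange(.06,.14,.005):
    q=W[(W[:,2]>=z0)&(W[:,2]<z0+.005)&(abs(W[:,0]-.627)<.03)]; 
    if len(q): print(round(z0,3),len(q),q.min(0).round(3),q.max(0).round(3))
E
```

```text
clock: 11.65
tool_pos: [0.6283, 0.1409, 0.0844]
eef_rot: [0.001, 1.0, 0.0, 0.001]
contact_force: [-0.3, 0.2, 0.0]
opening: 0.798
finger_force: 0.0
0.06 71 [0.598 0.115 0.06 ] [0.647 0.179 0.065]
0.065 35 [0.6   0.115 0.065] [0.649 0.163 0.07 ]
0.07 33 [0.605 0.121 0.07 ] [0.652 0.171 0.075]
0.075 25 [0.604 0.122 0.075] [0.652 0.167 0.08 ]
0.08 38 [0.604 0.122 0.08 ] [0.654 0.166 0.085]
0.085 62 [0.603 0.122 0.085] [0.657 0.171 0.09 ]
0.09 35 [0.605 0.121 0.09 ] [0.652 0.166 0.095]
0.095 34 [0.612 0.13  0.095] [0.647 0.176 0.1  ]
0.1 61 [0.612 0.092 0.1  ] [0.648 0.189 0.105]
0.105 68 [0.611 0.091 0.105] [0.649 0.188 0.11 ]
0.11 67 [0.611 0.09  0.11 ] [0.648 0.188 0.115]
0.115 33 [0.617 0.09  0.115] [0.636 0.192 0.12 ]
0.12 28 [0.617 0.09  0.12 ] [0.637 0.187 0.125]
0.125 23 [0.617 0.089 0.125] [0.636 0.19  0.13 ]
0.13 24 [0.617 0.088 0.13 ] [0.638 0.188 0.135]
0.135 20 [0.618 0.089 0.136] [0.637 0.192 0.14 ]
0.14 29 [0.618 0.088 0.14 ] [0.633 0.192 0.145]
```

```bash
python3 -m inch '0.6 0 0.005 0.004 0 0 0; 0.6 0 0 0 0 0 0; -0.5 0 0 0 0 0 0; -0.5 0 0 0 0 0 0; -0.5 0 0 0 0 0 0;-0.5 0 0 0 0 0 0; -0.5 0 0 0 0 0 0;-0.5 0 0 0 0 0 0;-0.5 0 0 0 0 0 0' 20
```

```text
clock: 12.5
tool_pos: [0.627, 0.1467, 0.0791]
eef_rot: [0.0, 1.0, 0.0, 0.0]
contact_force: [-0.3, 0.7, -0.1]
opening: 0.413
finger_force: 19.8
```

```bash
python3 -m inch '-0.5 0 0 -0.01 0 0 0; -0.5 0 0 -0.02 0 0 0; -0.5 0 0 -0.03 0 0 0; -0.5 0 0 0 0 0 0; -0.5 0.02 -0.021 0 0 0 0; -0.5 0.02 -0.0215 0 0 0 0; -0.5 0.02 -0.0215 0 0 0 0; -0.5 0.02 -0.0215 0 0 0 0; -0.5 0.02 -0.0215 0 0 0 0; -0.5 0.02 -0.0215 0 0 0 0; -0.5 0.0195 -0.022 0 0 0 0; -0.5 0 0 0 0 0 0;-0.5 0 0 0 0 0 0; -0.5 0 0 0 0 0 0'
python3 - <<'E'
from h import *
p=look('c')['side'][0];cv2.imwrite('pics/c7.png',cv2.resize(p[80:280,140:340,::-1],(500,500)))
E
```

```text
clock: 13.67
tool_pos: [0.4885, -0.0033, 0.1395]
eef_rot: [0.0, 1.0, 0.0, 0.001]
contact_force: [-0.1, 0.5, -0.6]
opening: 0.408
finger_force: 19.8
```

View pics/c7.png

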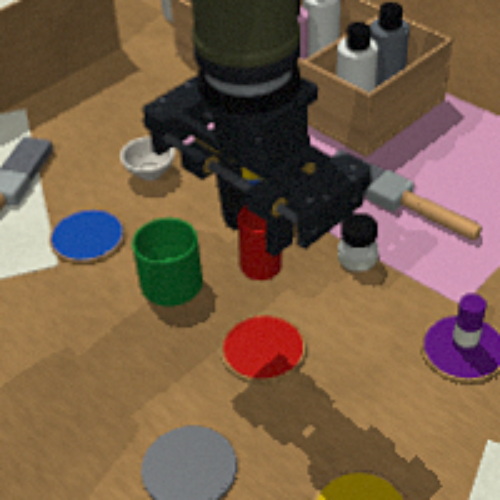

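The red pot is held upright above its coaster (crop (262,345)), and the jar is still standing at (470,320). Lowering.

```bash
python3 -m inch '-0.5 0.001 0 0.03 0 0 0; -0.5 0 0 0.03 0 0 0; -0.5 0 0 0.02 0 0 0; -0.5 0 0 0.015 0 0 0; -0.5 0 0 0.006 0 0 0; -0.5 0 0 0.002 0 0 0; -0.5 0 0 0 0 0 0;-0.5 0 0 0 0 0 0; -0.5 0 0 0 0 0 0'|grep -E 'tool|cont'; python3 -m inch '-0.5 0 0 0.0015 0 0 0; -0.5 0 0 0 0 0 0;-0.5 0 0 0 0 0 0'|grep -E 'tool|cont'; python3 -m inch '-0.5 0 0 0.0015 0 0 0; -0.5 0 0 0 0 0 0;-0.5 0 0 0 0 0 0'|grep -E 'tool|cont'
```

```text
tool_pos: [0.4871, -0.0038, 0.0369]
contact_force: [-0.1, -0.3, -0.7]
tool_pos: [0.4866, -0.004, 0.0348]
contact_force: [-0.1, -0.4, -0.5]
tool_pos: [0.4863, -0.0039, 0.0329]
contact_force: [0.4, 0.2, -0.2]
```

```bash
python3 -m inch '-0.5 0 0 0.0015 0 0 0; -0.5 0 0 0 0 0 0;-0.5 0 0 0 0 0 0'|grep -E 'tool|cont'; python3 -m inch '-0.2 0 0 0 0 0 0;0.2 0 0 0 0 0 0; 0.5 0 0 0 0 0 0; 0.5 0 0 0 0 0 0; 0.5 0 0 0 0 0 0; 0.5 0 0 -0.01 0 0 0; 0.8 0 0 -0.02 0 0 0; 0.8 0 0 -0.04 0 0 0; 0.8 0 0 -0.04 0 0 0; 0.8 0 -0.04 0 0 0 0;0.8 0 -0.04 0 0 0 0; 0.8 0 -0.04 0 0 0 0; 0.8 0 0 0 0 0 0; 0.8 0 0 0 0 0 0';python3 - <<'E'
from h import *
P=look('d');p,d=P['top']
for c,z in(('yellow',.088),('blue',.064)): print(c,circ('top',mask(p,c,100,30),z,(155,120,205,170)))
for z0,z1 in((.02,.066),(.045,.06)):
  W=cloud('side',P['side'][1],(220,180,275,240));q=W[(W[:,2]>z0)&(W[:,2]<z1)];print('red',len(q),q.min(0),q.max(0))
E
```

```text
tool_pos: [0.4865, -0.0036, 0.0317]
contact_force: [-0.8, 0.4, 3.1]
clock: 16.43
tool_pos: [0.4855, -0.1274, 0.1412]
eef_rot: [0.004, 1.0, -0.001, -0.0]
contact_force: [0.3, 0.9, -0.7]
opening: 0.896
finger_force: 0.0
yellow (array([0.6274, 0.1456]), 0.0531)
blue (array([0.6248, 0.1425]), 0.0628)
red 332 [ 0.47022822 -0.02291321  0.02017867] [0.50862818 0.01501451 0.0659685 ]
red 121 [ 0.47049925 -0.02269172  0.04518712] [0.50680577 0.01327374 0.05975879]
```

```bash
python3 -m inch '0.8 -0.0142 0.0273 0 0 0 0; 0.8 -0.0142 0.0273 0 0 0 0;0.8 -0.0142 0.0273 0 0 0 0;0.8 -0.0142 0.0273 0 0 0 0;0.8 -0.0142 0.0273 0 0 0 0;0.8 -0.0142 0.0273 0 0 0 0;0.8 -0.0142 0.0273 0 0 0 0;0.8 -0.0142 0.0273 0 0 0 0;0.8 -0.0142 0.0273 0 0 0 0;0.8 -0.0142 0.0273 0 0 0 0; 0.8 0 0 0 0 0 0; 0.8 0 0 0 0 0 0; 0.8 0 0 0.02 0 0 0; 0.8 0 0 0.02 0 0 0; 0.8 0 0 0 0 0 0; 0.8 0 0 0 0 0 0; 0.8 0 0 0 0 0 0'
```

```text
clock: 17.95
tool_pos: [0.6285, 0.1488, 0.1023]
eef_rot: [0.0, 1.0, 0.0, 0.0]
contact_force: [-0.1, 0.7, 0.6]
opening: 0.899
finger_force: 0.0
```

```bash
python3 -m inch '0.8 0.001 -0.003 0.01 0 0 0; 0.8 0 0 0.02 0 0 0; 0.8 0 0 0.015 0 0 0; 0.8 0 0 0 0 0 0; 0.8 0 0 0 0 0 0; 0.8 0 0 0 0 0 0' | grep -E 'tool|cont'; python3 -m inch '-0.1 0 0 0.001 0 0 0; -0.1 0 0 0 0 0 0; -0.1 0 0 0 0 0 0;-0.1 0 0 0 0 0 0; -0.1 0 0 0 0 0 0;-0.1 0 0 0 0 0 0;-0.1 0 0 0 0 0 0' 25
```

```text
tool_pos: [0.6282, 0.1461, 0.0575]
contact_force: [0.4, -0.1, 0.6]
clock: 19.03
tool_pos: [0.6277, 0.1464, 0.056]
eef_rot: [0.0, 1.0, 0.0, 0.0]
contact_force: [0.5, 0.8, 3.3]
opening: 0.572
finger_force: 25.0
```

```bash
python3 -m inch '-0.1 0 0 -0.01 0 0 0; -0.1 0 0 -0.02 0 0 0; -0.1 0 0 -0.02 0 0 0; -0.1 0 0 -0.02 0 0 0; -0.1 0 0 0 0 0 0; -0.1 0 0 0 0 0 0'|grep -E 'tool|open|cont'; python3 -m inch '-0.1 0.0154 -0.024 0 0 0 0; -0.1 0.0154 -0.024 0 0 0 0; -0.1 0.0154 -0.024 0 0 0 0; -0.1 0.0154 -0.024 0 0 0 0; -0.1 0.0154 -0.024 0 0 0 0; -0.1 0.0154 -0.024 0 0 0 0; -0.1 0.0154 -0.024 0 0 0 0; -0.1 0.0154 -0.024 0 0 0 0; -0.1 0.0154 -0.024 0 0 0 0; -0.1 0.0154 -0.024 0 0 0 0; -0.1 0.0154 -0.024 0 0 0 0; -0.1 0.0154 -0.024 0 0 0 0; -0.1 0.0154 -0.024 0 0 0 0; -0.1 0.0154 -0.024 0 0 0 0; -0.1 0 0 0 0 0 0; -0.1 0 0 0 0 0 0; -0.1 0 0 0 0 0 0; -0.1 0 0 0 0 0 0'
```

```text
tool_pos: [0.628, 0.1458, 0.1266]
contact_force: [-1.0, -0.1, -2.4]
opening: 0.574
clock: 21.03
tool_pos: [0.4123, -0.1886, 0.1252]
eef_rot: [-0.001, 1.0, 0.001, 0.0]
contact_force: [-0.1, 0.4, -2.0]
opening: 0.574
finger_force: 25.0
```

```bash
python3 -m inch '-0.1 0 -0.0015 0.02 0 0 0; -0.1 0 0 0.03 0 0 0; -0.1 0 0 0.02 0 0 0; -0.1 0 0 0.01 0 0 0; -0.1 0 0 0.005 0 0 0; -0.1 0 0 0.002 0 0 0; -0.1 0 0 0 0 0 0; -0.1 0 0 0 0 0 0; -0.1 0 0 0 0 0 0'|grep -E 'tool|cont'; for i in 1; do python3 -m inch '-0.1 0 0 0.0015 0 0 0; -0.1 0 0 0 0 0 0; -0.1 0 0 0 0 0 0'|grep -E 'tool|cont'; done; python3 -m inch '-0.1 0 0 0.0015 0 0 0; -0.1 0 0 0 0 0 0; -0.1 0 0 0 0 0 0'|grep -E 'tool|cont'
```

```text
tool_pos: [0.4122, -0.1914, 0.0392]
contact_force: [0.5, 0.3, -1.5]
tool_pos: [0.4117, -0.1915, 0.0373]
contact_force: [0.0, 0.5, -0.8]
tool_pos: [0.4115, -0.1914, 0.0354]
contact_force: [1.1, 0.3, -1.2]
```

```bash
python3 -m inch '-0.1 0 0 0.0015 0 0 0; -0.1 0 0 0 0 0 0; -0.1 0 0 0 0 0 0'|grep -E 'tool|cont'
```

```text
tool_pos: [0.4116, -0.1914, 0.0348]
contact_force: [-1.0, 0.9, 10.8]
```

```bash
python3 -m inch '0.1 0 0 -0.001 0 0 0; 0.5 0 0 0 0 0 0; 0.8 0 0 0 0 0 0; 0.8 0 0 0 0 0 0; 0.8 0 0 -0.01 0 0 0; 1 0 0 -0.02 0 0 0; 1 0 0 -0.04 0 0 0; 1 0 0 -0.04 0 0 0; 1 -0.02 0.03 0 0 0 0; 1 -0.02 0.03 0 0 0 0; 1 0 0 0 0 0 0; 1 0 0 0 0 0 0';python3 - <<'E'
from h import *
P=look('e');p,d=P['top']
print('blue',circ('top',mask(p,'blue',100,30),.064,(155,120,205,170)))
W=cloud('side',P['side'][1],(210,110,275,180))
q=W[(W[:,2]>.01)&(W[:,2]<.06)&(np.hypot(W[:,0]-.625,W[:,1]-.143)<.05)];print('blue',len(q),q.min(0),q.max(0))
W=cloud('side',P['side'][1],(240,230,330,320));q=W[(W[:,2]>.015)&(W[:,2]<.068)&(np.hypot(W[:,0]-.412,W[:,1]+.19)<.05)];print('yellow',len(q),q.min(0),q.max(0))
cv2.imwrite('pics/c8.png',np.hstack([cv2.resize(p[100:260,100:340,::-1],(400,267)),cv2.resize(P['side'][0][110:310,160:360,::-1],(267,267))]))
E
```

```text
clock: 23.53
tool_pos: [0.453, -0.1295, 0.1452]
eef_rot: [-0.002, 1.0, 0.001, 0.001]
contact_force: [0.3, -0.2, -0.0]
opening: 1.0
finger_force: 0.0
blue (array([0.6257, 0.1433]), 0.0676)
blue 161 [0.59646253 0.14296088 0.02424153] [0.6613405  0.17902121 0.05999743]
yellow 792 [ 0.38814693 -0.21845518  0.0150644 ] [ 0.44042068 -0.16674288  0.06795947]
```

View pics/c8.png

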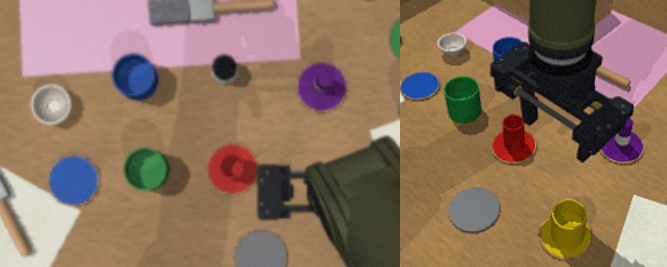

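Everything placed stands upright: red pot at crop (235,167), yellow pot at (568,222) in the side view, and the jar on purple. The empty blue pot at (135,76) is last.

```bash
python3 -m inch '1 -0.0158 0.0249 0 0 0 0; 1 -0.0158 0.0249 0 0 0 0;1 -0.0158 0.0249 0 0 0 0;1 -0.0158 0.0249 0 0 0 0;1 -0.0158 0.0249 0 0 0 0;1 -0.0158 0.0249 0 0 0 0;1 -0.0158 0.0249 0 0 0 0;1 -0.0158 0.0249 0 0 0 0;1 -0.0158 0.0249 0 0 0 0;1 -0.0158 0.0249 0 0 0 0;1 -0.0158 0.0249 0 0 0 0; 1 0 0 0 0 0 0; 1 0 0 0 0 0 0; 1 0 0 0.03 0 0 0; 1 0 0 0.02 0 0 0; 1 0 0 0 0 0 0; 1 0 0 0 0 0 0; 1 0 0 0 0 0 0'
```

```text
clock: 25.13
tool_pos: [0.6259, 0.1411, 0.0958]
eef_rot: [0.001, 1.0, -0.0, 0.0]
contact_force: [0.2, -0.4, 0.8]
opening: 1.002
finger_force: 0.0
```

```bash
python3 -m inch '1 -0.001 0.004 0.005 0 0 0; 1 0 0 0.015 0 0 0; 1 0 0 0 0 0 0; 1 0 0 0.015 0 0 0; 1 0 0 0.02 0 0 0; 1 0 0 0.015 0 0 0; 1 0 0 0.003 0 0 0; 1 0 0 0 0 0 0; 1 0 0 0 0 0 0; 1 0 0 0 0 0 0' | grep -E 'tool|cont'; python3 -m inch '0.2 0 0 0 0 0 0; 0.2 0 0 0 0 0 0; 0.2 0 0 0 0 0 0;0.2 0 0 0 0 0 0; 0.2 0 0 0 0 0 0;0.2 0 0 0 0 0 0;0.2 0 0 0 0 0 0' 25
```

```text
tool_pos: [0.6275, 0.1467, 0.0231]
contact_force: [-0.3, 0.1, -0.1]
clock: 26.55
tool_pos: [0.627, 0.1468, 0.0225]
eef_rot: [0.0, 1.0, 0.0, 0.0]
contact_force: [-0.2, 1.0, 4.6]
opening: 0.749
finger_force: 25.0
```

```bash
python3 -m inch '0.2 0 0 -0.01 0 0 0; 0.2 0 0 -0.02 0 0 0; 0.2 0 0 -0.03 0 0 0; 0.2 0 0 -0.02 0 0 0; 0.2 0 0 0 0 0 0; 0.2 0.0196 0.0128 0 0 0 0; 0.2 0.0196 0.0128 0 0 0 0; 0.2 0.0196 0.0128 0 0 0 0; 0.2 0.0196 0.0128 0 0 0 0; 0.2 0.0196 0.0128 0 0 0 0; 0.2 0.0196 0.0128 0 0 0 0; 0.2 0.0196 0.0128 0 0 0 0; 0.2 0.0196 0.0128 0 0 0 0; 0.2 0 0 0 0 0 0; 0.2 0 0 0 0 0 0; 0.2 0 0 0 0 0 0; 0.2 0 0 0 0 0 0'
```

```text
clock: 27.97
tool_pos: [0.4708, 0.2477, 0.1016]
eef_rot: [0.001, 1.0, -0.0, 0.0]
contact_force: [-0.7, -0.1, -1.8]
opening: 0.748
finger_force: 25.0
```

```bash
python3 -m inch '0.2 0 0.0015 0.02 0 0 0; 0.2 0 0 0.02 0 0 0; 0.2 0 0 0.02 0 0 0; 0.2 0 0 0.008 0 0 0; 0.2 0 0 0.003 0 0 0; 0.2 0 0 0 0 0 0; 0.2 0 0 0 0 0 0; 0.2 0 0 0 0 0 0'|grep -E 'tool|cont'; python3 -m inch '0.2 0 0 0.0015 0 0 0; 0.2 0 0 0 0 0 0; 0.2 0 0 0 0 0 0'|grep -E 'tool|cont'; python3 -m inch '0.2 0 0 0.001 0 0 0; 0.2 0 0 0 0 0 0; 0.2 0 0 0 0 0 0'|grep -E 'tool|cont'
```

```text
tool_pos: [0.4707, 0.2507, 0.0319]
contact_force: [0.7, 0.5, -2.3]
tool_pos: [0.4701, 0.2505, 0.0299]
contact_force: [0.4, 0.2, -1.5]
tool_pos: [0.4699, 0.2504, 0.0285]
contact_force: [-0.1, -0.4, -1.8]
```

```bash
python3 -m inch '0.2 0 0 0.001 0 0 0; 0.2 0 0 0 0 0 0; 0.2 0 0 0 0 0 0'|grep -E 'tool|cont'; python3 -m inch '0.2 0 0 0.0005 0 0 0; 0.2 0 0 0 0 0 0; 0.2 0 0 0 0 0 0'|grep -E 'tool|cont'
```

```text
tool_pos: [0.47, 0.2505, 0.0275]
contact_force: [-0.3, -0.8, -0.9]
tool_pos: [0.47, 0.2504, 0.0275]
contact_force: [-0.5, -1.8, 4.7]
```

Contact. I'll release, retreat clear and inspect everything.

```bash
python3 -m inch '0.5 0 0 0 0 0 0; 1 0 0 0 0 0 0; 1 0 0 0 0 0 0; 1 0 0 0 0 0 0; 1 0 0 -0.01 0 0 0; 1 0 0 -0.02 0 0 0; 1 0 0 -0.04 0 0 0; 1 0 0 -0.04 0 0 0; 1 0 0 -0.03 0 0 0; 1 0.02 0.035 0 0 0 0; 1 0.02 0.035 0 0 0 0; 1 0.02 0.035 0 0 0 0; 1 0.02 0.035 0 0 0 0; 1 0 0.035 0 0 0 0; 1 0 0.035 0 0 0 0; 1 0 0 0 0 0 0; 1 0 0 0 0 0 0; 1 0 0 0 0 0 0' | grep -E 'clock|tool';python3 - <<'E'
from h import *
P=look('f')
T={'jar':(.6187,-.148,.065),'red':(.4875,-.004,.065),'yellow':(.412,-.19,.067),'blue':(.47,.2495,.069)}
W=cloud('side',P['side'][1],(100,100,400,330))
for k,(x,y,h) in T.items():
    q=W[(W[:,2]>.012)&(W[:,2]<h+.004)&(np.hypot(W[:,0]-x,W[:,1]-y)<.042)];print(k,len(q),((q.min(0)+q.max(0))/2).round(4)[:2],(q.max(0)-q.min(0)).round(3),q[:,2].max().round(3))
cv2.imwrite('pics/c9.png',np.hstack([cv2.resize(P['top'][0][90:270,100:370,::-1],(400,267)),cv2.resize(P['side'][0][110:330,130:420,::-1],(352,267))]))
E
```

```text
clock: 31.13
tool_pos: [0.3902, 0.4593, 0.1671]
jar 224 [ 0.621  -0.1482] [0.027 0.024 0.056] 0.068
red 378 [ 0.4887 -0.0039] [0.038 0.038 0.055] 0.067
yellow 823 [ 0.4138 -0.1926] [0.052 0.052 0.057] 0.07
blue 691 [0.4738 0.249 ] [0.064 0.066 0.06 ] 0.072
```

View pics/c9.png

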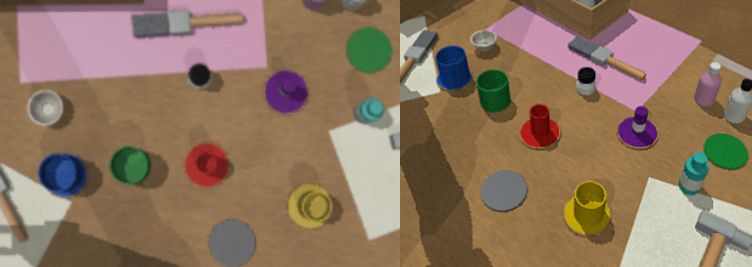

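The blue, red and yellow pots and the jar all stand upright on their own coasters, centred to within about 4 mm. The bottle, bowl and look-alikes are untouched.

```bash
python3 -c "
from plant import r
print(r.finish_job())"
```

```text
the job is handed in; nothing more can be done
None
```

Job handed in after about 31 s of robot time: the jar and the three pots were unstacked in the order asked and stand upright on their own coasters, each within about 4 mm of the centre, with the bottle and bowl left alone; the first grip on the jar closed just above it and was repeated.

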